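# Cover the coil can and wedge its plate off the base

## Robot

A 7-joint arm with a two-finger parallel gripper is mounted at the origin on the work surface. World frame = base frame: x ahead of the robot, y to its left, z up, the work surface at z = 0. Lengths are in m, angles in rad, forces in N, time in s.
With the tool pointing down it reaches from about 0.425 to 0.925 m from the base axis. Payload 6.8 kg.
Tool frame: the origin (TCP) lies between the finger pads; the fingertips stand 22 mm ahead of it and the grasp point (between the pads) lies 3 mm ahead of it (bot.tip_reach is the distance from the TCP to the fingertips, in m); z points along the fingers, x is the direction in which the jaws open and shut, and the axes are right-handed (so a half turn about z gives the same grasp; the last joint's range is limited). The gripper opens to 85 mm and grips with 20 to 120 N. Pads are 22 mm wide; open, the fingers measure 114 mm over their backs; the gripper's body (76 mm by 85 mm) begins 54 mm behind the grasp point. The pads swing forward as they close: fully open they stand 13 mm farther back than shut.
Start: joints at [1.096, 0.477, 0.022, 1.555, -0.011, 1.109, -0.083], TCP at [0.242, -0.63, 0.253] pointing down, gripper open.
Joint ranges: [-2.96, 2.96], [-0.34, 2.1], [-1.41, 1.46], [0.24, 2.44], [-1.37, 4.51], [0.17, 1.92], [-2.96, 2.96]. Speed limits (rad/s): [2.39, 2.39, 3.14, 3.14, 3.14, 3.14, 3.14].

## Interface

Orientations are given as a unit quaternion [w, x, y, z].
In Python, from station import bot gives the robot as it stands.
- The arm moves only by the tool step_arm, never from a script. Its argument "targets" is a list of rows, each a list of 5 numbers: the shift along the tool's x, y, z in mm, then the turn about the tool's z in degrees, then the closure, from 0 (fully open) to 1 (shut). In form: [[dx, dy, dz, spin, jaw], ...]. A call has 1 to 20 rows; each row is the pose to reach, as a shift and turn from the pose commanded when the call began, along the tool's axes at that moment; what a row does not reach only later rows make up. A row lasts 1/12 s, in which the tool goes at most 41.7 mm and 7.16 degrees, less where a joint would pass 70% of its speed; a pose out of reach is approached as far as the arm can. A call with a gripper value outside its range is refused whole. The fingers move at their own pace and stop on an object; "newtons" is the grip in N (left out, the last holds). Time passes only in rows, so rows that repeat a pose let the fingers close. It gives the time, the measured TCP pose, the force and the opening at its end, in the units of the state.
- bot.get_obs(): the state, without advancing time (a new reading comes with each control period).
- bot.read_camera(name): name is "side" or "top"; returns a dict with "frame" (384x512x3 uint8, red, green, blue), "z_map" (384x512 float32, m along the optical axis (not along the pixel's ray), 0 where there is no reading), "fov_y" (degrees; the focal length in pixels is half the picture's height over the tangent of half this angle, whatever the lens; pixels are square), "cx", "cy" (the principal point, pixels), "R" (3x3) and "t" (3): a world point X has camera coordinates R X + t. Camera axes: x right, y down, z forward; pixel columns grow to the right and rows downward; lengths in m; the calibration is good to about 2 mm. A picture is of the moment at which its call begins.
- bot.hand_in(): hands the job in, once; it reports no verdict.
The state is a dict: "t": time; "q": joint angles; "joint_vel": joint speeds; "joint_torque": joint torques, N m; "eef_pos": TCP position; "tool_rot": TCP orientation; "contact_force": force on the tool from outside, world axes, zero at the start; "torque": the same for the moment, N m; "gripper_width": opening from 0.0 (shut) to 1.0 (fully open).
Only numpy, scipy, OpenCV 4.12 (cv2) and the standard library are available. Lean on these libraries where they do the work, as an engineer would, in place of code of your own. Each camera call takes 0.05 s, during which the arm holds its last target.

## Task

The screws under the hinged plate that carries the open coil can have to be freed: first set the loose round cover gently on the can so that it sits fully down and level on the rim, and let go of it. Then take the hardwood wedge by its fin and push it, thin end first, under the plate's free edge until that edge has just lifted off the base, by about 5 mm, and stop there. Finish while still gripping the wedge, with the plate resting on it and not on the hand, and leave the other things on the bench where they are.

Things in the scene. Friction and masses are not known exactly. Their poses are not given: they have to be found in the camera images.
- base: fixed dark steel U-shaped base under the hinged plate, 190 x 180 mm. Origin on the bench under the can's axis; +x is level, from the plate's free edge (x = -90 mm) to the hinge: the way the wedge is pushed. The plate rests on two rails along x, 20 mm wide, 14 mm tall, at y = +80 and -80 mm; the 140 mm between them is bare bench, open at the free edge
- plate (a joint): lift angle of the hinged plate (rad): 0 resting on the base, growing as the free edge rises; hinge 170 mm from the free edge, so 0.01 rad is 1.7 mm of lift. No spring, it falls back by its weight. Steel plate 164 mm along x, 178 mm wide, 8 mm thick, can fixed on it, 0.6 to 1 kg together (about 4 N at the free edge)
- plate_front (a point): middle of the lower edge of the plate's free end, 14 mm above the bench at rest; axes as the plate's: x towards the hinge, z up from the plate; it rises with the plate
- can_rim (a point): centre of the mouth of the open aluminium can, level with its rim, 77 mm above the bench at rest, 90 mm from the free edge; z up out of the can. Can: 80 mm outside, 72 mm inside diameter, 55 mm tall, a copper winding low inside it; it moves with the plate
- cover: loose aluminium cover: disc 90 mm across, 6 mm thick; below it a tapered spigot 66 mm across, 8 mm deep, that enters the can with 3 mm play all round; on top an upright black knob 22 mm across, 28 mm tall. Origin at the centre of the spigot's underside, on which it stands; z up: disc from z = 8 to 14 mm, knob from 14 to 42 mm. 0.14 kg
- cover_seat (a point): centre of the underside of the cover's disc, 8 mm above the cover's origin; on the seated cover it coincides with can_rim
- wedge: loose hardwood wedge, 130 mm long, 36 mm wide, about 0.09 kg, lying flat; origin at the centre of its underside, z up, +x to the thin end. From the thin end (x = 65 mm, 6 mm tall) the top rises 1 mm in 4 to 28.5 mm at x = -25 mm, then flat to x = -65 mm. There stands the fin to grip, 14 mm thick (y), 36 mm long (x), centred at x = -45 mm, z = 28.5 to 68.5 mm
- wedge_tip (a point): middle of the wedge's thin end, at its underside (65 mm ahead of the wedge's origin). The slope meets the resting plate's edge when the tip is 32 mm under it; each further 4 mm lifts the edge by 1 mm
- wedge_fin (a point): middle of the wedge's fin, 50 mm above the wedge's underside, 110 mm behind the tip
- spool: bystander, leave where it is: small solder spool, 52 mm across, 34 mm tall
- transformer: bystander, leave where it is: small loose transformer, 45 mm, 38 mm tall
- multimeter: bystander, leave where it is: pointer multimeter in a red tray, 105 x 150 mm, 50 mm tall
- paper_cup: bystander, leave where it is: paper cup, 72 mm across, 85 mm tall
- screwdriver: bystander, leave where it is: screwdriver lying on the bench
- iron: bystander, leave where it is: soldering iron lying on the bench, 200 mm long
- terminal_block: bystander, leave where it is: white terminal block, 60 x 35 mm, 22 mm tall
Things that resemble listed ones, but are neither listed nor needed, are in the scene too. Of the things like the cover, leave any that is blue or yellow; of the rest the smaller one is meant.

How it is judged:
On the way, in this order (a step that is already met when the one before it is completed fails the run):
1. the cover sits down and level on the can's rim, let go, with the plate still resting on the base (horizontal distance between cover_seat and can_rim below 0.005 m and z of cover_seat in the frame of can_rim between -0.0025 and 0.0025 m and angle between the z axis of cover_seat and the z axis of can_rim, either way round below 0.04 rad and angle between cover_seat's own z axis and vertical below 0.12 rad and contact force between each of the arm, the fingers and cover below 0.2 N and value of joint plate below 0.006 rad), for 0.3 s.
2. the gripped wedge has lifted the plate's free edge off the base (value of joint plate between 0.012 and 0.053 rad and contact force between wedge and plate above 1 N and contact force between the fingers and wedge above 2 N and x of wedge_tip in the frame of plate_front above 0.02 m and angle between wedge's own z axis and vertical below 0.1 rad and contact force between each of the arm, the fingers and plate below 0.5 N), for 0.3 s.
At the end, for the whole second after the job is handed in: cover on the rim: centred to 5 mm, down to 2.5 mm, flat to 0.04 rad, untouched; the plate's free edge 2 to 9 mm off the base, still, carried by the wedge (over 1 N, tip 20 mm or more under the edge, tilt under 0.1 rad); fingers holding the wedge (over 2 N), robot not touching the plate (all of step 2 and horizontal distance between cover_seat and can_rim below 0.005 m and z of cover_seat in the frame of can_rim between -0.0025 and 0.0025 m and angle between the z axis of cover_seat and the z axis of can_rim, either way round below 0.04 rad and angle between cover_seat's own z axis and vertical below 0.12 rad and contact force between each of the arm, the fingers and cover below 0.2 N and velocity of joint plate between -0.02 and 0.02 rad/s); the arm keeps its last pose, push and grip.
It fails at once if the cover was dropped (faster than 0.6 m/s out of the fingers) (linear speed of cover above 0.6 m/s and contact force between the fingers and cover below 0.05 N).
It fails at once if another thing on the bench was moved by more than 30 mm (distance of any of spool, transformer, multimeter, paper_cup, screwdriver, iron, terminal_block from where it was at the start of the episode above 0.03 m).
It also fails if it takes over 64 s, if anything falls off the work surface, if the arm or the gripper's body presses on something with over 40 N, if the wrist force passes 120 N, or if a joint passes its speed limit or range.

## Working session

There is one attempt and no reset: what is moved stays moved. The work goes in short steps, Python scripts to look and compute and a tool call to move; the robot and the scene stay as the last step left them, time stands still between calls to the robot, and variables do not carry over. Pictures are saved under pics/ and viewed, and the job is handed in when it is done.

Besides the shell and the picture viewer there is one more tool, called after "Emit:" in YAML: its name, and indented under it one key for each argument. step_arm: Moves the arm, as the interface text tells. Its arguments: {"type":"object","properties":{"targets":{"type":"array"},"newtons":{"type":"number"}},"required":["targets"]}

```bash
mkdir -p pics; ls; cat > h.py <<'E'
import numpy as np, cv2, pickle
from station import bot
def cam(n,save=None):
    d=bot.read_camera(n)
    d={k:(np.array(v) if k in('frame','z_map','R','t') else v) for k,v in d.items()}
    if save: cv2.imwrite('pics/'+save+'.png',cv2.cvtColor(d['frame'],cv2.COLOR_RGB2BGR)); pickle.dump(d,open('pics/'+save+'.pkl','wb'))
    return d
def load(s): return pickle.load(open('pics/'+s+'.pkl','rb'))
def f(d): return d['frame'].shape[0]/2/np.tan(np.radians(d['fov_y'])/2)
def cloud(d):
    H,W=d['z_map'].shape; v,u=np.mgrid[:H,:W]; z=d['z_map']
    P=np.stack([(u-d['cx'])/f(d)*z,(v-d['cy'])/f(d)*z,z],-1)
    return (P-d['t'])@d['R']
def ray(d,u,v,h):
    r=d['R'].T@np.array([(u-d['cx'])/f(d),(v-d['cy'])/f(d),1]); c=-d['R'].T@d['t']
    return c+r*(h-c[2])/r[2]
def proj(d,X):
    p=d['R']@np.array(X)+d['t']; return p[0]/p[2]*f(d)+d['cx'],p[1]/p[2]*f(d)+d['cy']
E
python3 - <<'E'
from h import *
for n in('top','side'):
    d=cam(n,n+'0'); print(n,d['fov_y'],d['cx'],d['cy'],-d['R'].T@d['t'],d['R'].round(3).tolist(),(d['z_map']>0).mean())
print(bot.get_obs(),bot.tip_reach)
E
```

```text
pics
top 43.60453135818778 257.7318061833266 190.5521380046035 [0.34570361 0.01272592 1.493294  ] [[-0.019, -1.0, -0.018], [-0.992, 0.021, -0.122], [0.122, 0.016, -0.992]] 0.9957987467447916
side 47.77471716861578 253.28909705871217 187.10505489437497 [0.11451745 0.87991008 0.851779  ] [[-0.891, -0.454, 0.006], [-0.286, 0.551, -0.784], [0.353, -0.7, -0.621]] 0.99615478515625
{'t': 0.1, 'q': array([ 1.09589715,  0.47772298,  0.02235044,  1.55632737, -0.01150846,
        1.10929302, -0.08311735]), 'joint_vel': array([-0.00263531, -0.00157016,  0.00042589, -0.00293417,  0.00109327,
       -0.00013679, -0.00038867]), 'joint_torque': array([ 4.98982292e-03, -5.97758389e+01,  1.61433164e+00, -2.81954241e+01,
        1.29441390e-02,  5.06174008e-03,  2.74126126e-05]), 'eef_pos': array([ 0.24189222, -0.62965054,  0.25242998]), 'tool_rot': array([-4.11391030e-04,  8.24203022e-01, -5.66293846e-01, -6.99202965e-04]), 'contact_force': array([ 0.34409637, -0.10719546, -0.80003279]), 'torque': array([ 0.051661  , -0.02927282,  0.02241963]), 'gripper_width': 1.0022350360813268} 0.022
```

View pics/top0.png

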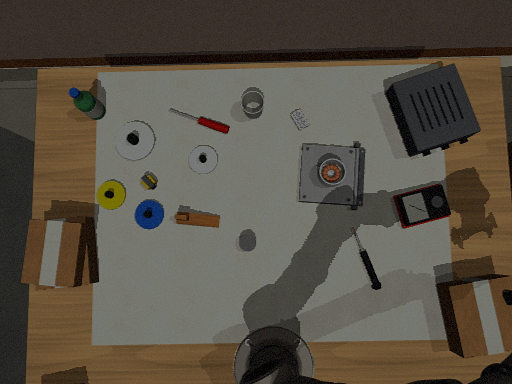

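View pics/side0.png

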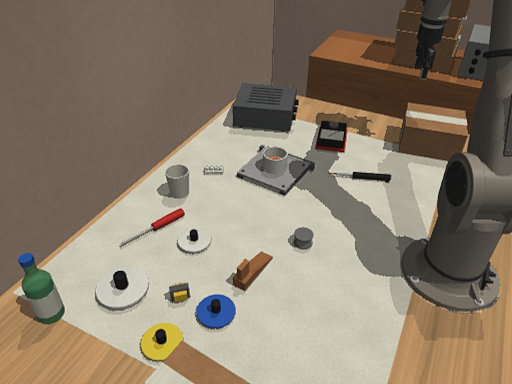

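The top view shows the small white cover at (203,159), with a larger one at (135,140). The wedge is at (197,218), fin to the left and thin end to the right. The plate and can are at (331,173), with the free edge on the left at x≈300 and the hinge on the right at x≈360. Next I measure these.

```bash
python3 - <<'E'
from h import *
from scipy.optimize import least_squares
def circ(p):
    A=np.c_[2*p[:,:2],np.ones(len(p))]; s=np.linalg.lstsq(A,(p[:,:2]**2).sum(1),rcond=None)[0]
    return s[:2],np.sqrt(s[2]+s[:2]@s[:2])
for n in('top0','side0'):
    d=load(n);P=cloud(d);C=d['frame'].astype(int);hsv=cv2.cvtColor(d['frame'],cv2.COLOR_RGB2HSV)
    x,y,z=P[...,0],P[...,1],P[...,2]
    print(n,'bench z',np.median(z[(x>.35)&(x<.45)&(y>-.1)&(y<.0)]))
    g=ray(d,*( (203,159) if n=='top0' else (194,238)),.02);print('cover guess',g)
    r=np.hypot(x-g[0],y-g[1])
    m=(r<.065)&(z>.025); print('knob',P[m&(r<.03)].mean(0),m.sum(),z[m].max())
    k=m&(z>.037)&(z<.06); print(' knobtop',P[k].mean(0),k.sum())
    k=(r<.06)&(z>.009)&(z<.022); print(' disc',P[k].mean(0),k.sum(),'xr',np.percentile(x[k],[1,99]),'yr',np.percentile(y[k],[1,99]), 'zmed',np.median(z[k]))
    c=cv2.findContours(k.astype(np.uint8),cv2.RETR_EXTERNAL,cv2.CHAIN_APPROX_NONE)[0]; c=max(c,key=cv2.contourArea)[:,0]
    q=np.array([ray(d,u,v,.014)for u,v in c]); print(' disc circle',circ(q))
    # can
    g=ray(d,*((331,173) if n=='top0' else (274,155)),.077);print('can guess',g)
    k=(np.hypot(x-g[0],y-g[1])<.06)&(z>.07)&(z<.085); print(' rim',P[k].mean(0),k.sum(),np.median(z[k]))
    c=cv2.findContours(k.astype(np.uint8),cv2.RETR_EXTERNAL,cv2.CHAIN_APPROX_NONE)[0]; c=max(c,key=cv2.contourArea)[:,0]
    q=np.array([ray(d,u,v,.077)for u,v in c]); print(' rim circle',circ(q))
    k=(np.hypot(x-g[0],y-g[1])<.14)&(z>.0185)&(z<.026)
    k=cv2.morphologyEx(k.astype(np.uint8),cv2.MORPH_OPEN,np.ones((5,5)))>0
    rr=cv2.minAreaRect(P[k][:,:2].astype(np.float32)*1000); print(' plate',rr,np.median(z[k]))
    print(cv2.boxPoints(rr))
    # wedge
    g=ray(d,*((197,218) if n=='top0' else (252,270)),.03);print('wedge guess',g)
    k=(np.hypot(x-g[0],y-g[1])<.1)&(z>.004)&(hsv[...,1]>80)&(hsv[...,0]<20)
    rr=cv2.minAreaRect(P[k][:,:2].astype(np.float32)*1000);print(' wedge',rr,k.sum()); print(cv2.boxPoints(rr))
    k=(np.hypot(x-g[0],y-g[1])<.1)&(z>.058)&(z<.08); print(' fin top',P[k].mean(0),k.sum(),cv2.minAreaRect(P[k][:,:2].astype(np.float32)*1000))
    i=cv2.resize(cv2.cvtColor(d['frame'],cv2.COLOR_RGB2BGR)[(slice(100,260)if n=='top0' else slice(130,330)),(slice(160,380)if n=='top0' else slice(150,340))],None,fx=3 if n!='top0' else 3,fy=3,interpolation=2);cv2.imwrite('pics/z_'+n+'.png',i)
E
```

```text
top0 bench z 0.0021172238895854974
cover guess [0.62978582 0.2048457  0.02      ]
knob [0.62821496 0.2063891  0.04033512] 48 0.04909783582351804
 knobtop [0.62932047 0.20645088 0.04333353] 35
 disc [0.62932983 0.20597628 0.0151284 ] 566 xr [0.58688016 0.67216419] yr [0.16452656 0.24924066] zmed 0.015297293611069176
 disc circle (array([0.62995258, 0.20643926]), np.float64(0.0435100666630159))
can guess [ 0.56773462 -0.18435346  0.077     ]
 rim [ 0.57242476 -0.18809358  0.07750532] 139 0.07778879270011703
 rim circle (array([ 0.57288722, -0.18738992]), np.float64(0.03886334241350693))
 plate ((622.3374633789062, -113.10444641113281), (12.785419464111328, 13.496394157409668), 88.30807495117188) 0.023146624121758066
[[ 615.4035   -119.29513 ]
 [ 628.894    -119.69361 ]
 [ 629.2714   -106.913765]
 [ 615.78094  -106.51528 ]]
wedge guess [0.44503027 0.22292434 0.03      ]
 wedge ((442.3774108886719, 222.57765197753906), (129.03150939941406, 36.2086067199707), 83.47897338867188) 511
[[417.06332 160.53535]
 [453.0377  156.42323]
 [467.6915  284.61993]
 [431.71713 288.73206]]
 fin top [0.447
[... 441 characters left out ...]
32533322
 disc circle (array([0.62836332, 0.21128778]), np.float64(0.04363365171547354))
can guess [ 0.57087791 -0.17105524  0.077     ]
 rim [ 0.57246116 -0.18342905  0.07347378] 95 0.0732621210701529
 rim circle (array([ 0.57143507, -0.17970811]), np.float64(0.03921016860910864))
 plate ((0.0, 0.0), (0.0, 0.0), 0.0) nan
[[0. 0.]
 [0. 0.]
 [0. 0.]
 [0. 0.]]
wedge guess [0.43489775 0.24684757 0.03      ]
 wedge ((441.769775390625, 226.24505615234375), (130.8312530517578, 38.381675720214844), 84.09610748291016) 721
[[415.95206 163.15038]
 [454.13016 159.20244]
 [467.5875  289.33972]
 [429.4094  293.28766]]
 fin top [0.44658609 0.27188393 0.06523901] 97 ((447.29864501953125, 270.3739318847656), (35.733909606933594, 14.518574714660645), 84.00371551513672)
  return _methods._mean(a, axis=axis, dtype=dtype,
  ret = ret.dtype.type(ret / rcount)
```

```bash
python3 - <<'E'
from h import *
for n,off in(('top0',.0015),('side0',-.003)):
    d=load(n);P=cloud(d);x,y,z=P[...,0],P[...,1],P[...,2]
    k=(np.hypot(x-.572,y+.188)<.15)&(z>.017+off)&(z<.028+off)
    k=cv2.morphologyEx(k.astype(np.uint8),cv2.MORPH_OPEN,np.ones((3,3)))
    nl,l,st,_=cv2.connectedComponentsWithStats(k); k=l==1+np.argmax(st[1:,4])
    rr=cv2.minAreaRect(P[k][:,:2].astype(np.float32)*1000); print(n,rr,k.sum(),np.median(z[k])); print(cv2.boxPoints(rr))
    # free-edge line: for each x bin max y (free edge is +y side)
    e=[];Q=P[k]
    for a in np.arange(.49,.65,.008):
        s=Q[(Q[:,0]>=a)&(Q[:,0]<a+.008)]
        if len(s)>3: e.append((a+.004,np.sort(s[:,1])[-1]))
    e=np.array(e); p=np.polyfit(e[:,0],e[:,1],1);r=e[:,1]-np.polyval(p,e[:,0]); g=abs(r)<.004;p=np.polyfit(e[g,0],e[g,1],1); print('edge',p,np.degrees(np.arctan(p[0])),'at .5727',np.polyval(p,.5727))
    e=[]
    for a in np.arange(-.25,-.115,.008):
        s=Q[(Q[:,1]>=a)&(Q[:,1]<a+.008)]
        if len(s)>3: e.append((a+.004,s[:,0].min(),s[:,0].max()))
    e=np.array(e)
    for j in(1,2):
        p=np.polyfit(e[:,0],e[:,j],1);r=e[:,j]-np.polyval(p,e[:,0]);g=abs(r)<.004;p=np.polyfit(e[g,0],e[g,j],1);print('side dx/dy deg',np.degrees(np.arctan(p[0])),'at can y',np.polyval(p,-.1875))
E
```

```text
top0 ((573.4729614257812, -185.0935821533203), (175.37513732910156, 178.70095825195312), 84.62362670898438) 1627 0.02352159068343261
[[ 476.29944 -264.02344]
 [ 654.21423 -280.76733]
 [ 670.6465  -106.16373]
 [ 492.7317   -89.41983]]
edge [-0.08772887 -0.04901059] -5.013657725243523 at .5727 -0.09925290931535952
side dx/dy deg 4.631403800924474 at can y 0.4850760662406967
side dx/dy deg 57.522276903334 at can y 0.5940938681679084
side0 ((570.128173828125, -181.10003662109375), (180.9214630126953, 202.74143981933594), 86.0655288696289) 1304 0.019698914379921217
[[ 462.78937  -264.39197 ]
 [ 665.053    -278.30316 ]
 [ 677.467     -97.808105]
 [ 475.20337   -83.89691 ]]
edge [-0.1000689  -0.03667432] -5.714501733115931 at .5727 -0.09398377878854473
side dx/dy deg 5.296916788733578 at can y 0.48406645125316616
side dx/dy deg 5.846718520933552 at can y 0.6619241037075557
```

View pics/z_top0.png

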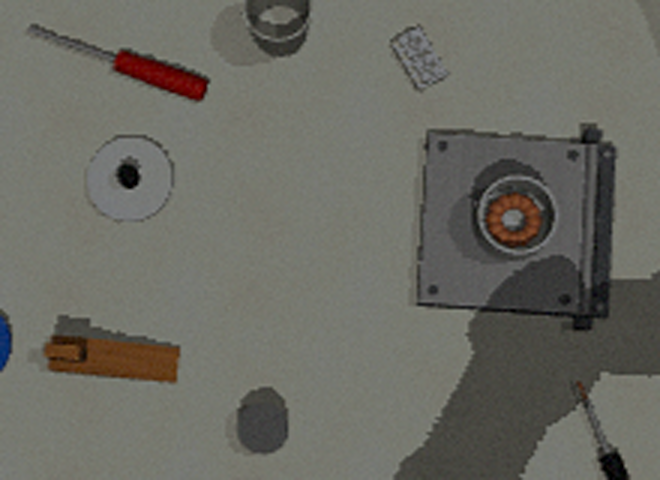

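```bash
cat >> h.py <<'E'
from scipy.spatial.transform import Rotation as Ro
def to(X,yaw=None):
    o=bot.get_obs(); w,a,b,c=o['tool_rot']; R=Ro.from_quat([a,b,c,w]).as_matrix()
    y=np.degrees(np.arctan2(R[1,0],R[0,0]))
    print('t',round(o['t'],2),'pos',np.round(o['eef_pos'],4),'yaw',round(y,2),'axes',R.round(3).tolist(),'F',np.round(o['contact_force'],2),'w',round(o['gripper_width'],3))
    for x in X: print(' shift',x,'->',np.round(R.T@(np.array(x)-o['eef_pos'])*1000,1))
    if yaw is not None: print(' spin',round(y-yaw,2))
E
python3 - <<'E'
from h import *
to([[.6297,.2067,.2],[.6297,.2067,.1],[.6297,.2067,.06],[.6297,.2067,.04]],-5.2)
E
```

```text
t 0.1 pos [ 0.2419 -0.6297  0.2524] yaw -68.98 axes [[0.359, -0.933, -0.001], [-0.933, -0.359, 0.001], [-0.002, 0.0, -1.0]] F [ 0.34 -0.11 -0.8 ] w 1.002
 shift [0.6297, 0.2067, 0.2] -> [-641.6 -662.    53.4]
 shift [0.6297, 0.2067, 0.1] -> [-641.4 -662.   153.4]
 shift [0.6297, 0.2067, 0.06] -> [-641.3 -662.   193.4]
 shift [0.6297, 0.2067, 0.04] -> [-641.3 -662.   213.4]
 spin -63.78
```

Emit:
step_arm:
  targets:
    - [-641,-662,53,-64,0]
    - [-641,-662,53,-64,0]
    - [-641,-662,53,-64,0]
    - [-641,-662,53,-64,0]
    - [-641,-662,53,-64,0]
    - [-641,-662,53,-64,0]
    - [-641,-662,53,-64,0]
    - [-641,-662,53,-64,0]
    - [-641,-662,53,-64,0]
    - [-641,-662,53,-64,0]
    - [-641,-662,53,-64,0]
    - [-641,-662,53,-64,0]
    - [-641,-662,53,-64,0]
    - [-641,-662,53,-64,0]
    - [-641,-662,53,-64,0]
    - [-641,-662,53,-64,0]
    - [-641,-662,53,-64,0]
    - [-641,-662,53,-64,0]
    - [-641,-662,53,-64,0]
    - [-641,-662,53,-64,0]

```text
t: 1.77
eef_pos: [0.5928, 0.1262, 0.2049]
tool_rot: [0.0, 0.999, -0.044, -0.0]
contact_force: [-0.3, -1.0, 0.3]
gripper_width: 0.997
```

```bash
python3 - <<'E'
from h import *
to([[.6297,.2067,.2],[.6297,.2067,.1],[.6297,.2067,.06],[.6297,.2067,.04]],-5.2)
E
```

```text
t 1.77 pos [0.5928 0.1262 0.2049] yaw -5.0 axes [[0.996, -0.087, -0.001], [-0.087, -0.996, -0.0], [-0.001, 0.001, -1.0]] F [-0.26 -0.99  0.27] w 0.997
 shift [0.6297, 0.2067, 0.2] -> [ 29.7 -83.5   4.9]
 shift [0.6297, 0.2067, 0.1] -> [ 29.8 -83.5 104.9]
 shift [0.6297, 0.2067, 0.06] -> [ 29.8 -83.5 144.9]
 shift [0.6297, 0.2067, 0.04] -> [ 29.8 -83.5 164.9]
 spin 0.2
```

Emit:
step_arm:
  targets:
    - [30,-83,5,0,0]
    - [30,-83,5,0,0]
    - [30,-83,30,0,0]
    - [30,-83,60,0,0]
    - [30,-83,80,0,0]
    - [30,-83,80,0,0]
    - [30,-83,80,0,0]

```text
t: 2.35
eef_pos: [0.6287, 0.2041, 0.1243]
tool_rot: [0.001, 0.999, -0.043, -0.001]
contact_force: [0.0, 0.0, 1.2]
gripper_width: 1.001
```

```bash
python3 - <<'E'
from h import *
to([[.6297,.2067,.1],[.6297,.2067,.06],[.6297,.2067,.04]],-5.2)
d=cam('side','s1');cam('top','t1')
cv2.imwrite('pics/s1z.png',cv2.resize(cv2.cvtColor(d['frame'],4)[140:290,110:300],None,fx=4,fy=4))
E
```

```text
t 2.35 pos [0.6287 0.2041 0.1243] yaw -4.98 axes [[0.996, -0.087, -0.003], [-0.087, -0.996, -0.001], [-0.003, 0.001, -1.0]] F [0.02 0.01 1.17] w 1.001
 shift [0.6297, 0.2067, 0.1] -> [ 0.8 -2.7 24.3]
 shift [0.6297, 0.2067, 0.06] -> [ 0.9 -2.8 64.3]
 shift [0.6297, 0.2067, 0.04] -> [ 1.  -2.8 84.3]
 spin 0.22
```

View pics/s1z.png

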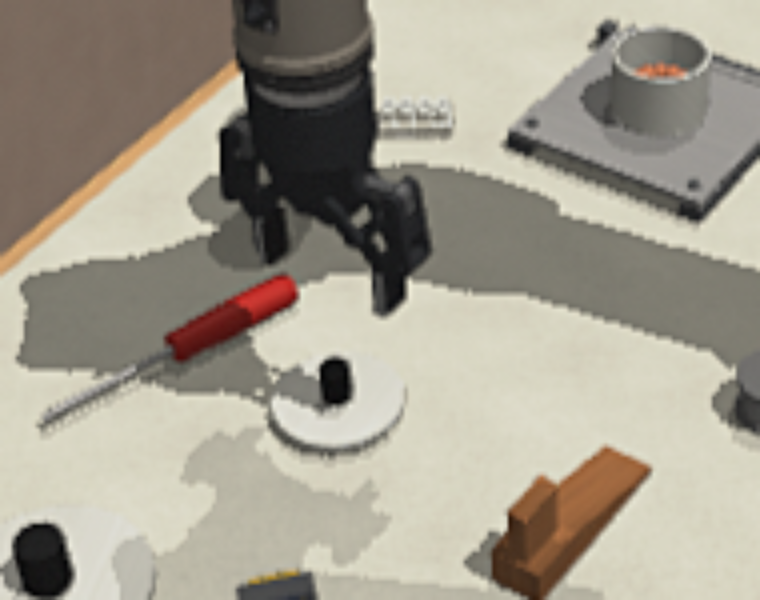

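View pics/t1.png

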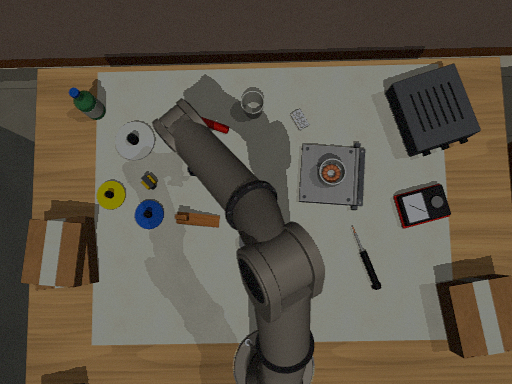

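The side view shows the open fingers straddling the knob in line, with tips near crop (275,258) and (388,310) and the knob at (335,378). I'll check calibration with this.

```bash
python3 - <<'E'
from h import *
d=load('s1')
print(proj(d,[.6287,.2041,.115]),'seen',110+331/4,140+284/4)
print('knob top',proj(d,[.6297,.2067,.042]),'seen',110+335/4,140+361/4)
b=ray(d,110+335/4,140+361/4,.042);print(b)
E
```

```text
(np.float64(192.52038270796905), np.float64(209.79700880409067)) seen 192.75 211.0
knob top (np.float64(193.87128229727062), np.float64(230.83511196945813)) seen 193.75 230.25
[0.63121386 0.20497037 0.042     ]
```

Emit:
step_arm:
  targets:
    - [1,-2.5,30,0,0]
    - [1,-2.5,55,0,0.3]
    - [1,-2.5,70,0,0.3]
    - [1,-2.5,80,0,0.3]
    - [1,-2.5,84,0,0.3]
    - [1,-2.5,84,0,0.3]
    - [1,-2.5,84,0,0.3]
  newtons: 25

```text
t: 3.03
eef_pos: [0.6316, 0.2073, 0.0427]
tool_rot: [-0.0, 0.999, -0.044, 0.001]
contact_force: [0.6, 0.0, -0.3]
gripper_width: 0.7
```

```bash
python3 - <<'E'
from h import *
to([[.6299,.2064,.04]],-5.2)
d=cam('side','s2')
cv2.imwrite('pics/s2z.png',cv2.resize(cv2.cvtColor(d['frame'],4)[180:270,140:250],None,fx=7,fy=6))
E
```

```text
t 3.03 pos [0.6316 0.2073 0.0427] yaw -4.99 axes [[0.996, -0.087, 0.002], [-0.087, -0.996, 0.001], [0.002, -0.001, -1.0]] F [ 0.64  0.   -0.32] w 0.7
 shift [0.6299, 0.2064, 0.04] -> [-1.6  1.1  2.7]
 spin 0.21
```

View pics/s2z.png

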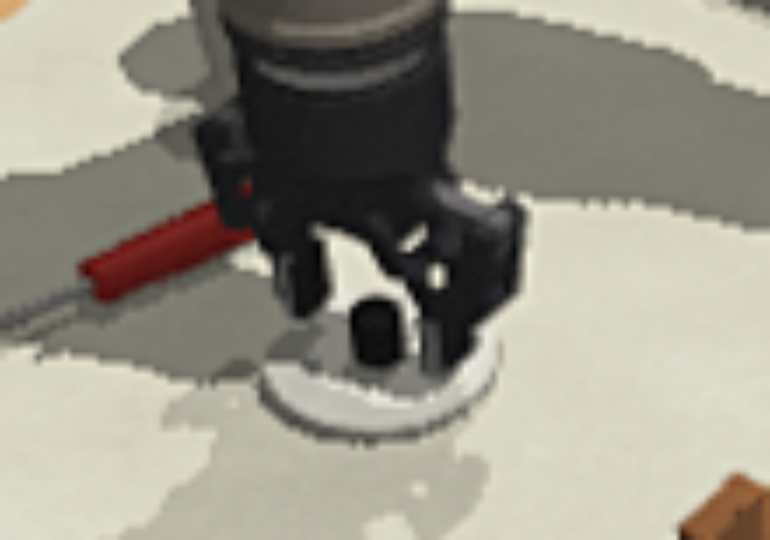

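The knob stands between the fingers, which are just above the disc. Small correction, then close.

Emit:
step_arm:
  targets:
    - [-1.5,1,2,0,0.3]
    - [-1.5,1,2,0,0.6]
    - [-1.5,1,2,0,1]
    - [-1.5,1,2,0,1]
    - [-1.5,1,2,0,1]
    - [-1.5,1,2,0,1]
    - [-1.5,1,2,0,1]
    - [-1.5,1,2,0,1]
    - [-1.5,1,2,0,1]
  newtons: 30

```text
t: 3.83
eef_pos: [0.6296, 0.2062, 0.04]
tool_rot: [-0.0, 0.999, -0.044, 0.0]
contact_force: [-0.5, -2.1, 5.7]
gripper_width: 0.248
```

```bash
python3 - <<'E'
from h import *
to([[.6299,.2064,.04]],-5.2)
E
```

```text
t 3.83 pos [0.6296 0.2062 0.04  ] yaw -4.99 axes [[0.996, -0.087, 0.001], [-0.087, -0.996, 0.0], [0.001, -0.0, -1.0]] F [-0.47 -2.1   5.68] w 0.248
 shift [0.6299, 0.2064, 0.04] -> [ 0.3 -0.3 -0. ]
 spin 0.21
```

Emit:
step_arm:
  targets:
    - [0,0,-5,0,1]
    - [0,0,-15,0,1]
    - [0,0,-35,0,1]
    - [0,0,-65,0,1]
    - [0,0,-100,0,1]
    - [0,0,-120,0,1]
    - [0,0,-120,0,1]
    - [0,0,-120,0,1]

```text
t: 4.5
eef_pos: [0.6297, 0.2063, 0.161]
tool_rot: [-0.0, 0.999, -0.043, 0.001]
contact_force: [-0.4, 0.2, -2.8]
gripper_width: 0.244
```

```bash
python3 - <<'E'
from h import *
to([[.5727,-.1875,.16],[.5727,-.1875,.11]],-5.2)
d=cam('side','s3')
cv2.imwrite('pics/s3z.png',cv2.resize(cv2.cvtColor(d['frame'],4)[120:240,120:280],None,fx=5,fy=5))
E
```

```text
t 4.5 pos [0.6297 0.2063 0.161 ] yaw -4.99 axes [[0.996, -0.087, 0.002], [-0.087, -0.996, 0.001], [0.002, -0.001, -1.0]] F [-0.45  0.18 -2.78] w 0.244
 shift [0.5727, -0.1875, 0.16] -> [-22.6 397.3   0.6]
 shift [0.5727, -0.1875, 0.11] -> [-22.7 397.4  50.6]
 spin 0.21
```

View pics/s3z.png

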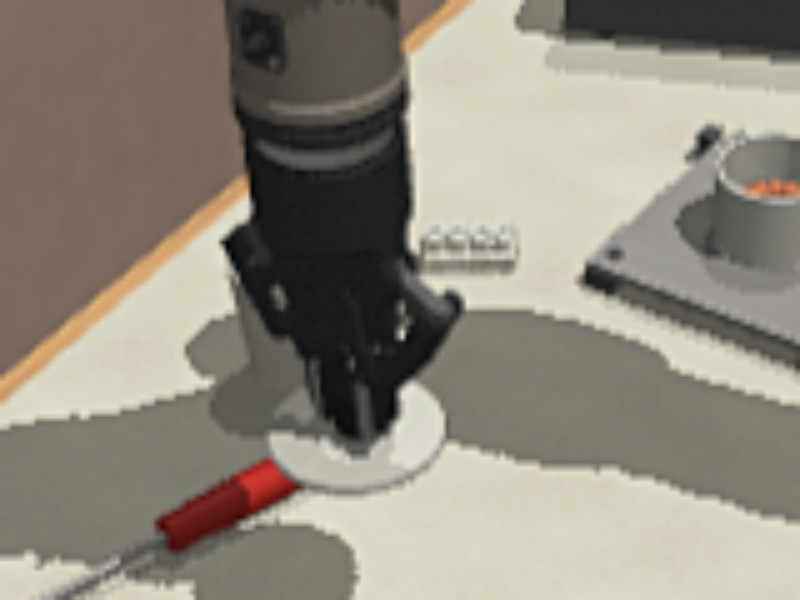

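The cover is held, level by eye. Carry it over to just above the can.

Emit:
step_arm:
  targets:
    - [-1,15,-5,0,1]
    - [-2,40,-5,0,1]
    - [-4,70,-5,0,1]
    - [-6,100,-5,0,1]
    - [-8,130,-5,0,1]
    - [-9,160,-5,0,1]
    - [-11,190,-5,0,1]
    - [-13,220,-5,0,1]
    - [-14,250,-5,0,1]
    - [-16,280,-5,0,1]
    - [-18,310,-5,0,1]
    - [-19,340,-5,0,1]
    - [-21,365,-5,0,1]
    - [-22,385,-5,0,1]
    - [-22.5,395,-5,0,1]
    - [-22.5,397,0,0,1]
    - [-22.5,397,10,0,1]
    - [-22.5,397,20,0,1]
    - [-22.5,397,20,0,1]
    - [-22.5,397,20,0,1]

```text
t: 6.22
eef_pos: [0.5718, -0.1854, 0.1381]
tool_rot: [-0.001, 0.999, -0.042, -0.001]
contact_force: [0.1, 0.7, -1.5]
gripper_width: 0.245
```

```bash
python3 - <<'E'
from h import *
to([[.5727,-.1875,.14],[.5727,-.1875,.11]],-5.2)
d=cam('side','s4')
cv2.imwrite('pics/s4z.png',cv2.resize(cv2.cvtColor(d['frame'],4)[80:200,200:360],None,fx=5,fy=5))
d=cam('top','t4')
cv2.imwrite('pics/t4z.png',cv2.resize(cv2.cvtColor(d['frame'],4)[110:230,260:420],None,fx=5,fy=5))
E
```

```text
t 6.22 pos [ 0.5718 -0.1854  0.1381] yaw -4.83 axes [[0.996, -0.084, -0.002], [-0.084, -0.996, 0.001], [-0.002, -0.001, -1.0]] F [ 0.1   0.67 -1.54] w 0.245
 shift [0.5727, -0.1875, 0.14] -> [ 1.1  2.  -1.9]
 shift [0.5727, -0.1875, 0.11] -> [ 1.1  2.  28.1]
 spin 0.37
```

View pics/s4z.png

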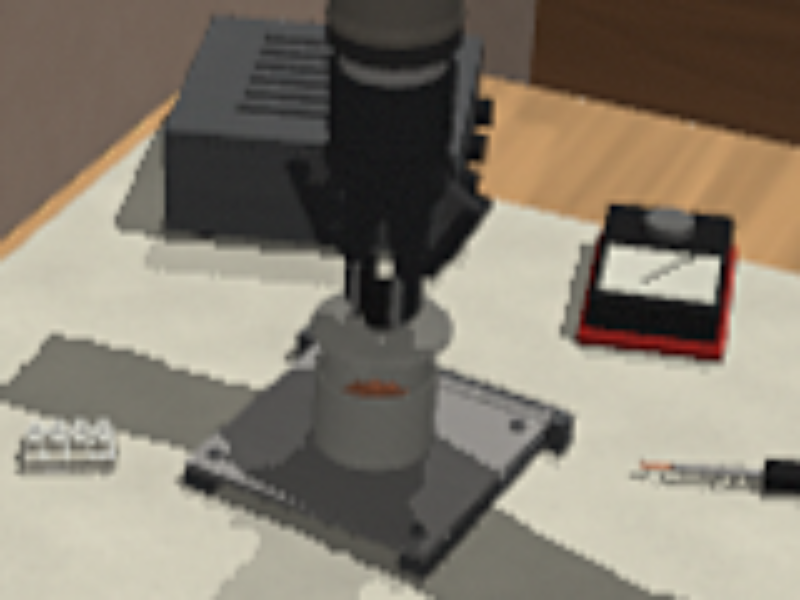

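View pics/t4z.png

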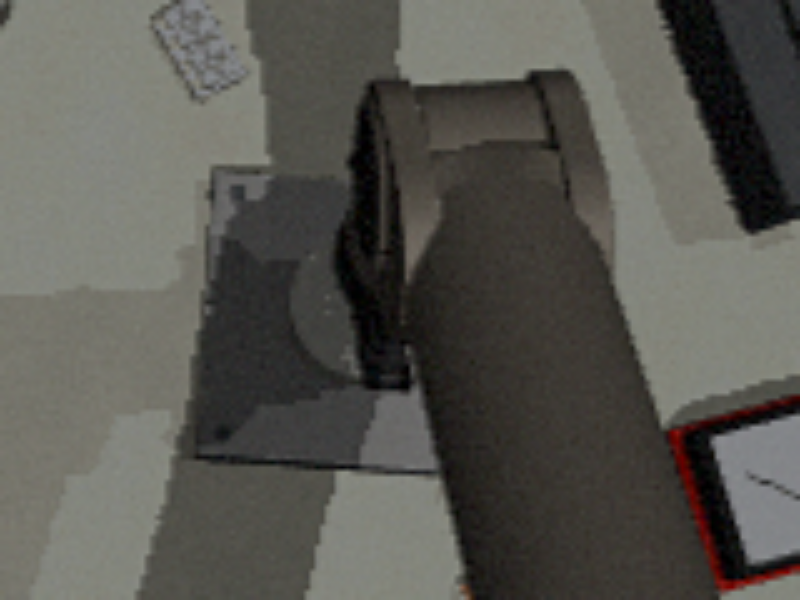

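Side view: the disc is centred near crop x≈380 and the can near x≈375, with the disc about 20 mm above the rim. Now a check of the disc centre against the rim along the camera's lateral direction.

```bash
python3 - <<'E'
from h import *
d=load('s4');o=load('side0')
print('predicted disc c',proj(d,[.5718,-.1854,.112]),'can c',proj(d,[.5727,-.1875,.077]))
P=cloud(d);x,y,z=P[...,0],P[...,1],P[...,2]
k=(np.hypot(x-.572,y+.187)<.075)&(z>.098)&(z<.116)
c,l=cv2.findContours(k.astype(np.uint8),0,1)[:2];c=max(c,key=cv2.contourArea)[:,0];print(c.min(0),c.max(0),k.sum())
# row extents
for v in range(c[:,1].min(),c[:,1].max()+1):
    u=np.where(k[v])[0]; print(v,u.min(),u.max(),end=' | ')
P0=cloud(o);k0=(np.hypot(P0[...,0]-.572,P0[...,1]+.187)<.06)&(P0[...,2]>.03)
print()
for v in range(145,180):
    u=np.where(k0[v])[0]
    if len(u): print(v,u.min(),u.max(),end=' | ')
E
```

```text
predicted disc c (np.float64(276.0506196190715), np.float64(143.43714010080666)) can c (np.float64(275.642393112722), np.float64(152.29354046331196))
[262 139] [290 153] 277
139 267 268 | 140 265 286 | 141 264 288 | 142 263 288 | 143 263 289 | 144 262 289 | 145 262 290 | 146 262 290 | 147 262 290 | 148 263 289 | 149 264 289 | 150 265 288 | 151 266 286 | 152 268 285 | 153 271 282 | 
147 269 279 | 148 267 282 | 149 265 283 | 150 264 285 | 151 264 286 | 152 263 287 | 153 263 287 | 154 263 287 | 155 263 287 | 156 263 287 | 157 263 287 | 158 263 287 | 159 263 287 | 160 263 287 | 161 263 286 | 162 263 286 | 163 263 286 | 164 263 286 | 165 263 286 | 166 263 286 | 167 264 286 | 168 265 285 | 169 266 283 | 170 268 281 | 171 270 280 |
```

Emit:
step_arm:
  targets:
    - [1.6,1.6,2,0,1]
    - [1.6,1.6,6,0,1]
    - [1.6,1.6,10,0,1]
    - [1.6,1.6,14,0,1]
    - [1.6,1.6,16,0,1]
    - [1.6,1.6,18,0,1]
    - [1.6,1.6,18,0,1]

```text
t: 6.9
eef_pos: [0.5735, -0.1891, 0.1209]
tool_rot: [-0.0, 0.999, -0.043, -0.0]
contact_force: [0.9, 0.2, -1.6]
gripper_width: 0.245
```

```bash
python3 - <<'E'
from h import *
to([[.5732,-.1872,.11]],-5.2)
E
```

```text
t 6.9 pos [ 0.5735 -0.1891  0.1209] yaw -4.99 axes [[0.996, -0.087, -0.001], [-0.087, -0.996, 0.0], [-0.001, -0.0, -1.0]] F [ 0.93  0.22 -1.55] w 0.245
 shift [0.5732, -0.1872, 0.11] -> [-0.4 -1.9 10.9]
 spin 0.21
```

Emit:
step_arm:
  targets:
    - [-0.5,-2,1,0,1]
    - [-0.5,-2,3,0,1]
    - [-0.5,-2,5,0,1]
    - [-0.5,-2,7,0,1]
    - [-0.5,-2,8,0,1]
    - [-0.5,-2,9,0,1]
    - [-0.5,-2,9,0,1]

```text
t: 7.48
eef_pos: [0.5733, -0.1872, 0.1122]
tool_rot: [-0.0, 0.999, -0.044, -0.0]
contact_force: [-0.9, -0.3, -1.8]
gripper_width: 0.242
```

```bash
python3 - <<'E'
from h import *
to([[.5732,-.1872,.11]],-5.2)
d=cam('side','s5')
cv2.imwrite('pics/s5z.png',cv2.resize(cv2.cvtColor(d['frame'],4)[110:200,220:340],None,fx=6,fy=6))
E
```

```text
t 7.48 pos [ 0.5733 -0.1872  0.1122] yaw -4.99 axes [[0.996, -0.087, -0.0], [-0.087, -0.996, 0.0], [-0.0, -0.0, -1.0]] F [-0.92 -0.3  -1.77] w 0.242
 shift [0.5732, -0.1872, 0.11] -> [-0.1  0.   2.2]
 spin 0.21
```

View pics/s5z.png

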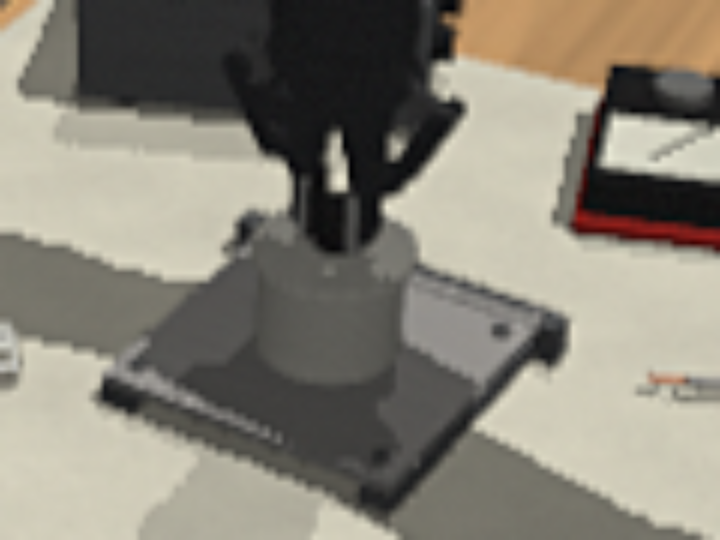

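The spigot has entered the can with no contact force. Lower the last 3–4 mm.

Emit:
step_arm:
  targets:
    - [0,0,1,0,1]
    - [0,0,2,0,1]
    - [0,0,3,0,1]
    - [0,0,3.5,0,1]
    - [0,0,3.5,0,1]

```text
t: 7.95
eef_pos: [0.5734, -0.1872, 0.109]
tool_rot: [0.0, 0.999, -0.043, 0.0]
contact_force: [-0.1, 0.1, -1.0]
gripper_width: 0.24
```

```bash
python3 - <<'E'
from h import *
to([[.5732,-.1872,.109]],-5.2)
E
```

```text
t 7.95 pos [ 0.5734 -0.1872  0.109 ] yaw -4.99 axes [[0.996, -0.087, -0.0], [-0.087, -0.996, -0.0], [0.0, 0.0, -1.0]] F [-0.13  0.13 -1.01] w 0.24
 shift [0.5732, -0.1872, 0.109] -> [-0.2  0.   0. ]
 spin 0.21
```

Emit:
step_arm:
  targets:
    - [0,0,0.5,0,1]
    - [0,0,1,0,1]
    - [0,0,1,0,1]

```text
t: 8.2
eef_pos: [0.5735, -0.1872, 0.1089]
tool_rot: [0.0, 0.999, -0.044, 0.0]
contact_force: [-4.0, 0.7, 8.2]
gripper_width: 0.244
```

```bash
python3 - <<'E'
from h import *
to([[.5732,-.1872,.109]],-5.2)
E
```

```text
t 8.2 pos [ 0.5735 -0.1872  0.1089] yaw -4.99 axes [[0.996, -0.087, -0.0], [-0.087, -0.996, -0.0], [0.0, 0.0, -1.0]] F [-4.04  0.71  8.2 ] w 0.244
 shift [0.5732, -0.1872, 0.109] -> [-0.3  0.  -0.1]
 spin 0.21
```

Contact is at the expected height (8 N up), so the cover is seated. Release.

Emit:
step_arm:
  targets:
    - [0,0,-0.5,0,1]
    - [0,0,-0.7,0,0.7]
    - [0,0,-0.7,0,0.5]
    - [0,0,-0.7,0,0.3]
    - [0,0,-0.7,0,0.3]
    - [0,0,-5,0,0.3]
    - [0,0,-15,0,0.3]
    - [0,0,-35,0,0.3]
    - [0,0,-65,0,0.3]
    - [0,0,-95,0,0.3]
    - [0,0,-95,0,0.3]

```text
t: 9.12
eef_pos: [0.5771, -0.1875, 0.2101]
tool_rot: [0.001, 0.999, -0.043, 0.005]
contact_force: [1.1, 0.5, 0.5]
gripper_width: 0.697
```

```bash
python3 - <<'E'
from h import *
# fin centre, hover
to([[.4473,.269,.2],[.4473,.269,.053]],-6.4)
d=cam('side','s6')
cv2.imwrite('pics/s6z.png',cv2.resize(cv2.cvtColor(d['frame'],4)[110:200,220:340],None,fx=6,fy=6))
E
```

```text
t 9.12 pos [ 0.5771 -0.1875  0.2101] yaw -4.98 axes [[0.996, -0.087, 0.01], [-0.087, -0.996, -0.003], [0.01, 0.002, -1.0]] F [1.15 0.47 0.54] w 0.697
 shift [0.4473, 0.269, 0.2] -> [-169.  -443.5    7.5]
 shift [0.4473, 0.269, 0.053] -> [-170.6 -443.8  154.5]
 spin 1.42
```

View pics/s6z.png

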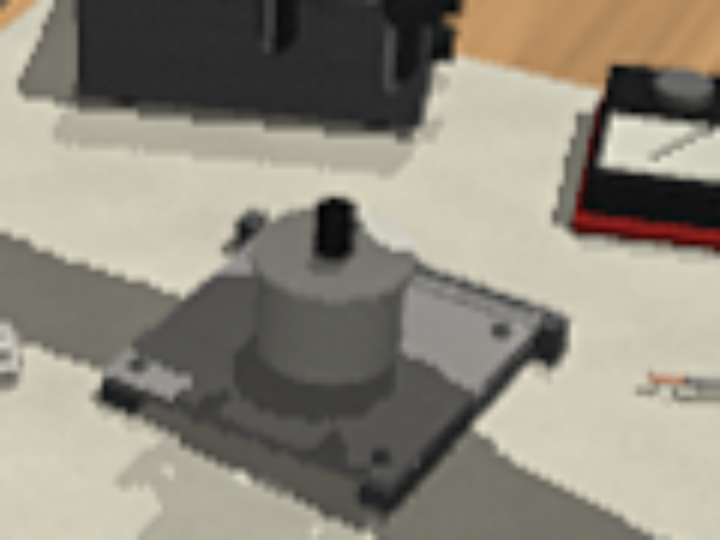

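The cover sits down on the can, knob upright. On to the wedge's fin.

Emit:
step_arm:
  targets:
    - [-169,-443,0,1.5,0.3]
    - [-169,-443,0,1.5,0.3]
    - [-169,-443,0,1.5,0.3]
    - [-169,-443,0,1.5,0.3]
    - [-169,-443,0,1.5,0.3]
    - [-169,-443,0,1.5,0.3]
    - [-169,-443,0,1.5,0.3]
    - [-169,-443,0,1.5,0.3]
    - [-169,-443,0,1.5,0.3]
    - [-169,-443,0,1.5,0.3]
    - [-169,-443,0,1.5,0.3]
    - [-169,-443,0,1.5,0.3]
    - [-169,-443,20,1.5,0.3]
    - [-169,-443,50,1.5,0.3]
    - [-169,-443,80,1.5,0.3]
    - [-169,-443,90,1.5,0.3]
    - [-169,-443,90,1.5,0.3]
    - [-169,-443,90,1.5,0.3]

```text
t: 10.67
eef_pos: [0.4435, 0.269, 0.1133]
tool_rot: [0.0, 0.998, -0.056, -0.0]
contact_force: [1.5, -0.1, 0.6]
gripper_width: 0.7
```

```bash
python3 - <<'E'
from h import *
to([[.4474,.2685,.1],[.4474,.2685,.053]],-6.5)
d=cam('side','s7')
cv2.imwrite('pics/s7z.png',cv2.resize(cv2.cvtColor(d['frame'],4)[190:310,180:320],None,fx=5,fy=5))
d=cam('top','t7')
P=cloud(d);x,y,z=P[...,0],P[...,1],P[...,2]
k=(np.hypot(x-.573,y+.187)<.07)&(z>.077)&(z<.10)
k&=np.hypot(x-.573,y+.187)>.02
print('disc pts',k.sum(),P[k].mean(0)); A=np.c_[P[k][:,:2]-P[k][:,:2].mean(0),np.ones(k.sum())];print('plane',np.linalg.lstsq(A,P[k][:,2],rcond=None)[0])
k=(np.hypot(x-.573,y+.187)<.07)&(z>.077)
c=cv2.findContours(k.astype(np.uint8),0,1)[0];c=max(c,key=cv2.contourArea);print(cv2.minEnclosingCircle(c));(u,v),r=cv2.minEnclosingCircle(c);print(ray(d,u,v,.083))
E
```

```text
t 10.67 pos [0.4435 0.269  0.1133] yaw -6.48 axes [[0.994, -0.113, -0.001], [-0.113, -0.994, -0.0], [-0.001, 0.0, -1.0]] F [ 1.51 -0.09  0.56] w 0.7
 shift [0.4474, 0.2685, 0.1] -> [ 3.9  0.  13.3]
 shift [0.4474, 0.2685, 0.053] -> [ 4.   0.  60.3]
 spin 0.02
disc pts 575 [ 0.57088231 -0.18589034  0.08427219]
plane [ 0.00214815 -0.00447785  0.08427219]
((331.9285583496094, 171.35714721679688), 15.16081428527832)
[ 0.57166275 -0.1864525   0.083     ]
```

View pics/s7z.png

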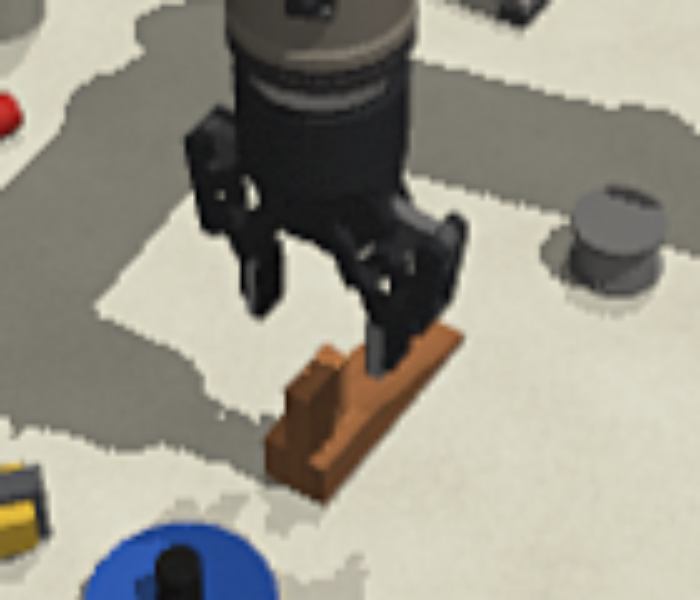

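Top depth puts the disc at z≈0.084 with a tilt of about 0.005 rad, so the cover is seated level. The side view shows the fingers straddling the fin. Descend and grip.

Emit:
step_arm:
  targets:
    - [4,0,15,0,0.3]
    - [4,0,35,0,0.3]
    - [4,0,48,0,0.3]
    - [4,0,56,0,0.3]
    - [4,0,57,0,0.3]
    - [4,0,57,0,0.3]
    - [4,0,57,0,0.3]

```text
t: 11.35
eef_pos: [0.4479, 0.2689, 0.0567]
tool_rot: [-0.0, 0.998, -0.056, 0.0]
contact_force: [-0.4, -0.0, -0.1]
gripper_width: 0.702
```

```bash
python3 - <<'E'
from h import *
to([[.4474,.2685,.056]],-6.5)
d=cam('side','s8')
cv2.imwrite('pics/s8z.png',cv2.resize(cv2.cvtColor(d['frame'],4)[190:310,180:320],None,fx=5,fy=5))
E
```

```text
t 11.35 pos [0.4479 0.2689 0.0567] yaw -6.48 axes [[0.994, -0.113, 0.001], [-0.113, -0.994, 0.001], [0.001, -0.001, -1.0]] F [-0.41 -0.01 -0.09] w 0.702
 shift [0.4474, 0.2685, 0.056] -> [-0.5  0.4  0.7]
 spin 0.02
```

View pics/s8z.png

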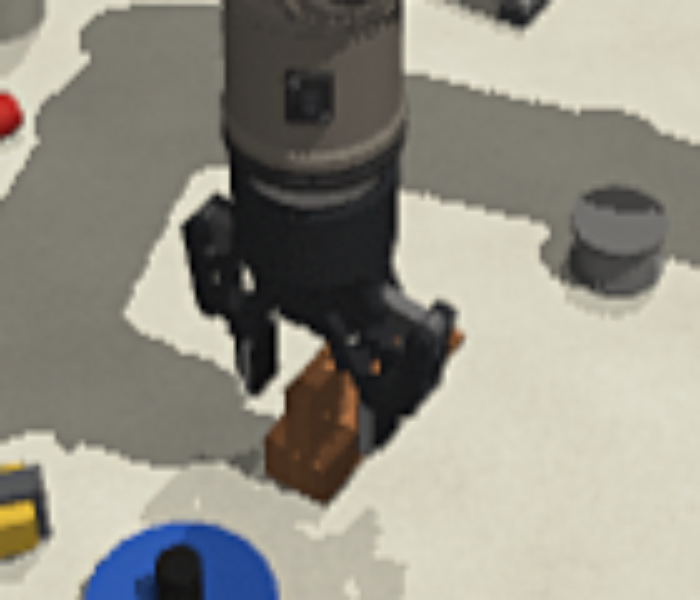

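Fin between the fingers; close.

Emit:
step_arm:
  targets:
    - [-0.5,0.5,0,0,0.6]
    - [-0.5,0.5,0,0,1]
    - [-0.5,0.5,0,0,1]
    - [-0.5,0.5,0,0,1]
    - [-0.5,0.5,0,0,1]
    - [-0.5,0.5,0,0,1]
    - [-0.5,0.5,0,0,1]
    - [-0.5,0.5,0,0,1]
    - [-0.5,0.5,0,0,1]
  newtons: 60

```text
t: 12.15
eef_pos: [0.4472, 0.268, 0.0562]
tool_rot: [-0.0, 0.998, -0.057, 0.0]
contact_force: [0.0, -0.6, 4.8]
gripper_width: 0.158
```

```bash
python3 - <<'E'
from h import *
to([[.4474,.2685,.056]],-5.2)
E
```

```text
t 12.15 pos [0.4472 0.268  0.0562] yaw -6.49 axes [[0.994, -0.113, 0.0], [-0.113, -0.994, 0.0], [0.0, -0.0, -1.0]] F [ 0.04 -0.61  4.76] w 0.158
 shift [0.4474, 0.2685, 0.056] -> [ 0.2 -0.5  0.2]
 spin -1.29
```

```bash
python3 - <<'E'
from h import *
a=np.radians(5.2); b=np.array([np.sin(a),np.cos(a)]); c=np.array([.5725,-.1872]); e=c+.09*b; print('edge',e)
for gap in(.02,0,-.03): 
    p=e+b*(gap+.110); to([[p[0],p[1],.0562]],-5.2)
E
```

```text
edge [ 0.58065693 -0.0975704 ]
t 12.15 pos [0.4472 0.268  0.0562] yaw -6.49 axes [[0.994, -0.113, 0.0], [-0.113, -0.994, 0.0], [0.0, -0.0, -1.0]] F [ 0.04 -0.61  4.76] w 0.158
 shift [np.float64(0.5924391676435117), np.float64(0.03189456769551348), 0.0562] -> [171.  218.2  -0. ]
 spin -1.29
t 12.15 pos [0.4472 0.268  0.0562] yaw -6.49 axes [[0.994, -0.113, 0.0], [-0.113, -0.994, 0.0], [0.0, -0.0, -1.0]] F [ 0.04 -0.61  4.76] w 0.158
 shift [np.float64(0.5906265160395561), np.float64(0.011976879723194056), 0.0562] -> [171.5 238.2  -0. ]
 spin -1.29
t 12.15 pos [0.4472 0.268  0.0562] yaw -6.49 axes [[0.994, -0.113, 0.0], [-0.113, -0.994, 0.0], [0.0, -0.0, -1.0]] F [ 0.04 -0.61  4.76] w 0.158
 shift [np.float64(0.5879075386336227), np.float64(-0.017899652235285057), 0.0562] -> [172.1 268.2  -0. ]
 spin -1.29
```

Emit:
step_arm:
  targets:
    - [0,0,-5,0,1]
    - [0,0,-15,0,1]
    - [0,0,-25,0,1]
    - [0,0,-30,0,1]
    - [0,0,-30,0,1]
    - [0,0,-30,0,1]

```text
t: 12.65
eef_pos: [0.4473, 0.268, 0.0866]
tool_rot: [-0.0, 0.998, -0.057, 0.001]
contact_force: [-0.1, -0.5, -1.6]
gripper_width: 0.155
```

```bash
python3 - <<'E'
from h import *
to([[.5926,.0321,.0862]],-5.2)
d=cam('side','s9')
cv2.imwrite('pics/s9z.png',cv2.resize(cv2.cvtColor(d['frame'],4)[190:310,180:320],None,fx=5,fy=5))
E
```

```text
t 12.65 pos [0.4473 0.268  0.0866] yaw -6.5 axes [[0.994, -0.113, 0.001], [-0.113, -0.994, 0.001], [0.001, -0.001, -1.0]] F [-0.09 -0.53 -1.56] w 0.155
 shift [0.5926, 0.0321, 0.0862] -> [171.  218.    0.4]
 spin -1.3
```

View pics/s9z.png

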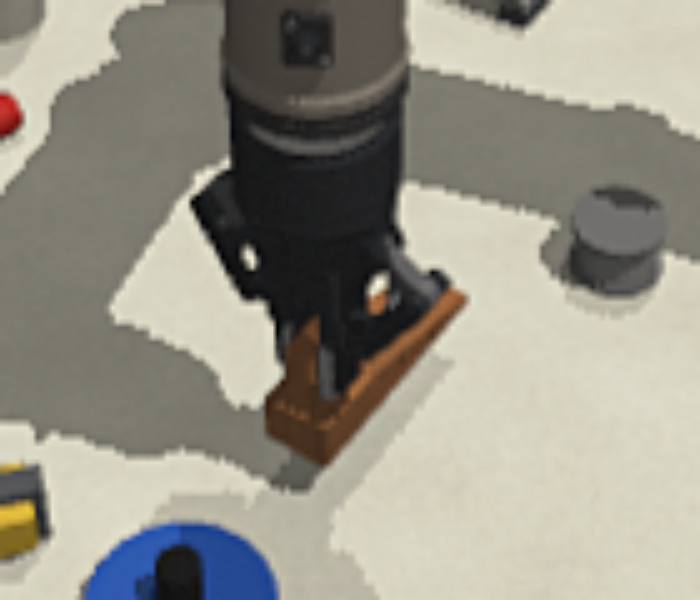

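The wedge is lifted level. Carry it in front of the plate.

Emit:
step_arm:
  targets:
    - [20,25,0,-1.3,1]
    - [43,55,0,-1.3,1]
    - [66,85,0,-1.3,1]
    - [90,115,0,-1.3,1]
    - [113,145,0,-1.3,1]
    - [135,172,0,-1.3,1]
    - [152,194,0,-1.3,1]
    - [165,210,0,-1.3,1]
    - [171,217,0,-1.3,1]
    - [171,217,0,-1.3,1]
    - [171,217,10,-1.3,1]
    - [171,217,20,-1.3,1]
    - [171,217,25,-1.3,1]
    - [171,217,25,-1.3,1]
    - [171,217,25,-1.3,1]

```text
t: 13.95
eef_pos: [0.5914, 0.0342, 0.0602]
tool_rot: [-0.0, 0.999, -0.044, -0.001]
contact_force: [-0.6, -0.2, -0.7]
gripper_width: 0.156
```

```bash
python3 - <<'E'
from h import *
to([[.5926,.0321,.0562]],-5.2)
d=cam('side','s10')
cv2.imwrite('pics/s10z.png',cv2.resize(cv2.cvtColor(d['frame'],4)[110:250,180:340],None,fx=5,fy=4))
d=cam('top','t10')
cv2.imwrite('pics/t10z.png',cv2.resize(cv2.cvtColor(d['frame'],4)[120:240,220:380],None,fx=5,fy=5))
E
```

```text
t 13.95 pos [0.5914 0.0342 0.0602] yaw -5.07 axes [[0.996, -0.088, -0.002], [-0.088, -0.996, 0.0], [-0.002, -0.0, -1.0]] F [-0.65 -0.2  -0.69] w 0.156
 shift [0.5926, 0.0321, 0.0562] -> [1.3 2.  4. ]
 spin 0.13
```

View pics/s10z.png

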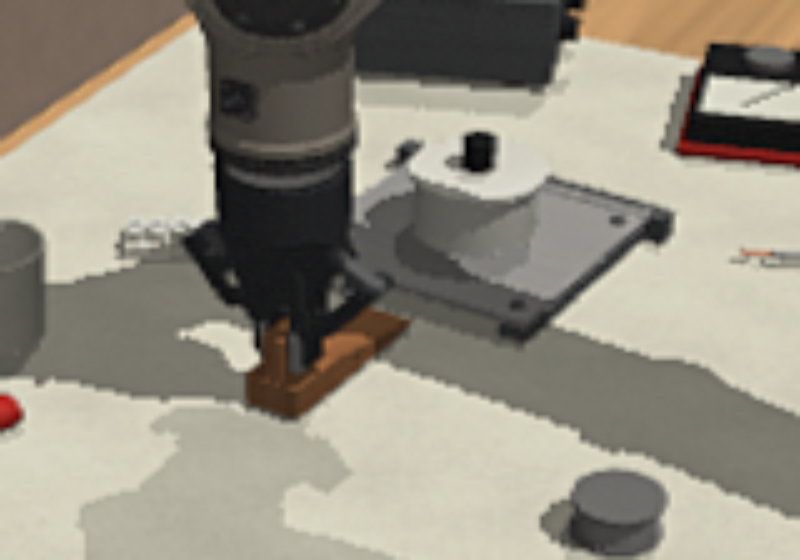

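View pics/t10z.png

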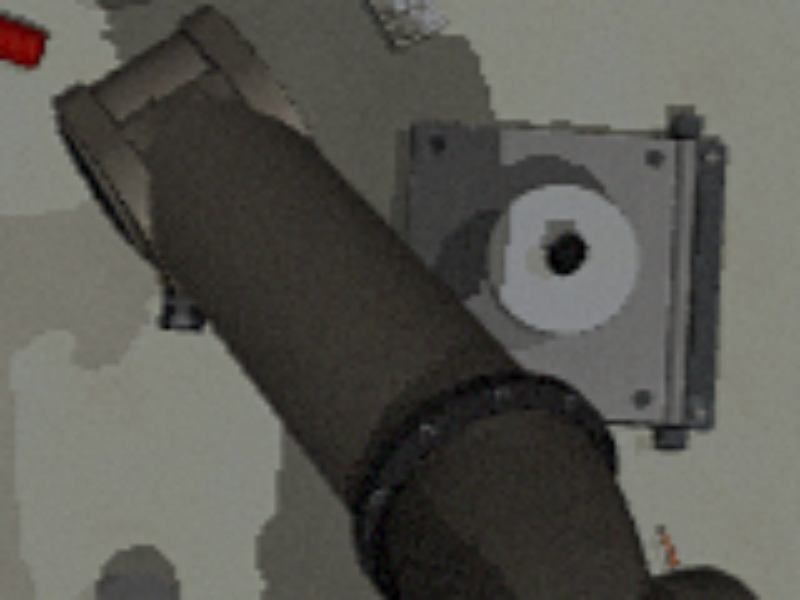

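The wedge is aligned ahead of the free edge, with the tip near side-crop (408,320). Touch down, then push to before contact.

Emit:
step_arm:
  targets:
    - [1,0,2,0,1]
    - [1,0,3.8,0,1]
    - [1,0,3.8,0,1]
    - [1,8,3.8,0,1]
    - [1,18,3.8,0,1]
    - [1,28,3.8,0,1]
    - [1,38,3.8,0,1]
    - [1,44,3.8,0,1]
    - [1,46,3.8,0,1]
    - [1,46,3.8,0,1]
    - [1,46,3.8,0,1]

```text
t: 14.97
eef_pos: [0.5893, -0.0127, 0.0572]
tool_rot: [-0.0, 0.999, -0.045, 0.0]
contact_force: [0.3, 0.1, -1.0]
gripper_width: 0.156
```

```bash
python3 - <<'E'
from h import *
to([[.5926,.0321,.0562]],-5.2)
d=cam('side','s11')
cv2.imwrite('pics/s11z.png',cv2.resize(cv2.cvtColor(d['frame'],4)[110:230,200:340],None,fx=5,fy=5))
E
```

```text
t 14.97 pos [ 0.5893 -0.0127  0.0572] yaw -5.19 axes [[0.996, -0.091, 0.0], [-0.091, -0.996, 0.0], [0.0, -0.0, -1.0]] F [ 0.34  0.14 -0.97] w 0.156
 shift [0.5926, 0.0321, 0.0562] -> [ -0.8 -44.9   1.1]
 spin 0.01
```

View pics/s11z.png

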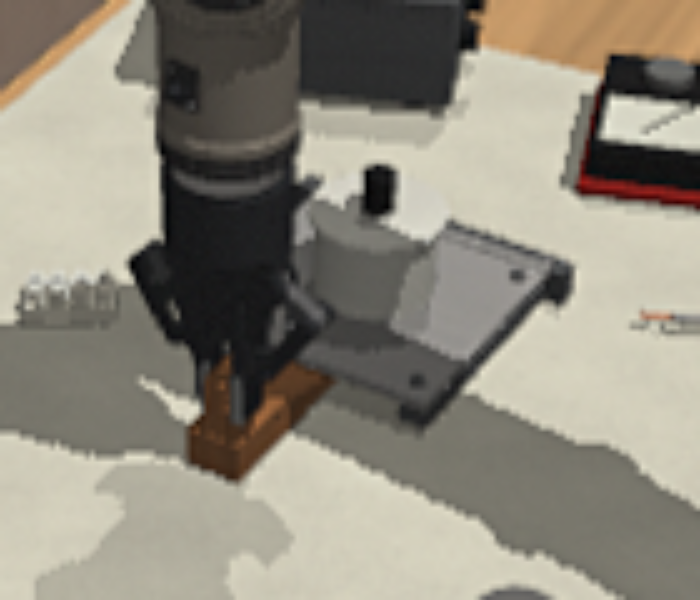

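Emit:
step_arm:
  targets:
    - [0,0,1.2,0,1]
    - [0,0,1.2,0,1]
    - [0,3,1.2,0,1]
    - [0,6,1.2,0,1]
    - [0,9,1.2,0,1]
    - [0,12,1.2,0,1]
    - [0,15,1.2,0,1]
    - [0,15,1.2,0,1]
    - [0,15,1.2,0,1]

```text
t: 15.77
eef_pos: [0.5886, -0.0254, 0.0565]
tool_rot: [-0.002, 0.999, -0.044, 0.001]
contact_force: [0.6, 6.4, 1.9]
gripper_width: 0.152
```

```bash
cat > pl.py <<'E'
from h import *
import sys
def pln(n,ref=None):
    d=cam(n,sys.argv[1]+n); P=cloud(d);P0=cloud(load(n+'0'))
    a=np.radians(5.2); bx=np.array([-np.sin(a),-np.cos(a)]); by=np.array([np.cos(a),-np.sin(a)])
    v=P0[...,:2]-np.array([.5725,-.1872]); X=v@bx;Y=v@by
    C=d['frame'].astype(int); z0=P0[...,2]
    k=(abs(Y)<.08)&(X>-.083)&(X<-.055)&(z0<.03)&(z0>.01)
    dz=P[...,2]-P0[...,2]; k&=abs(dz)<.02
    print(n,'front dz median',np.median(dz[k]).round(4),k.sum(),'pctl',np.percentile(dz[k],[20,80]).round(4))
    b=(np.hypot(X,Y)<.25)&(abs(z0)<.005)&(abs(dz)<.005); print('  bench dz',np.median(dz[b]).round(4))
to([[.5926,.0321,.0562]],-5.2)
pln('top');pln('side')
d=load(sys.argv[1]+'side')
cv2.imwrite('pics/'+sys.argv[1]+'z.png',cv2.resize(cv2.cvtColor(d['frame'],4)[110:230,200:340],None,fx=5,fy=5))
E
python3 pl.py a
```

```text
t 15.77 pos [ 0.5886 -0.0254  0.0565] yaw -5.09 axes [[0.996, -0.089, 0.002], [-0.089, -0.996, 0.003], [0.002, -0.003, -1.0]] F [0.58 6.44 1.86] w 0.152
 shift [0.5926, 0.0321, 0.0562] -> [ -1.2 -57.7   0.5]
 spin 0.11
top front dz median 0.0006 39 pctl [-0.002  0.005]
  bench dz 0.0004
side front dz median 0.0011 162 pctl [-0.0006  0.0028]
  bench dz 0.0
```

View pics/az.png

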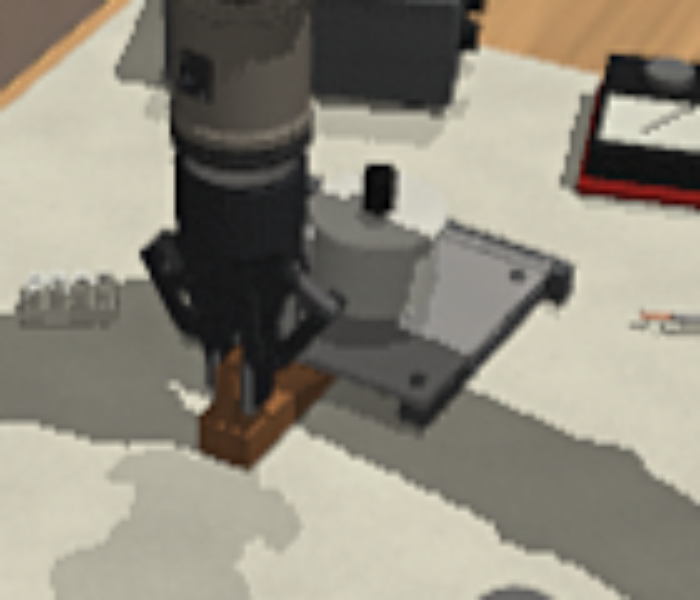

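Contact: 6.4 N resistance and about 1 mm of lift. Push on by about 14 mm.

Emit:
step_arm:
  targets:
    - [0,2,0,0,1]
    - [0,4,0,0,1]
    - [0,6,0,0,1]
    - [0,8,0,0,1]
    - [0,10,0,0,1]
    - [0,11,0,0,1]
    - [0,11,0,0,1]
    - [0,11,0,0,1]

```text
t: 16.53
eef_pos: [0.5877, -0.036, 0.0565]
tool_rot: [-0.002, 0.999, -0.044, 0.001]
contact_force: [1.5, 7.1, 1.2]
gripper_width: 0.157
```

```bash
python3 pl.py b
```

```text
t 16.53 pos [ 0.5877 -0.036   0.0565] yaw -5.07 axes [[0.996, -0.088, 0.002], [-0.088, -0.996, 0.004], [0.002, -0.004, -1.0]] F [1.47 7.09 1.16] w 0.157
 shift [0.5926, 0.0321, 0.0562] -> [ -1.2 -68.3   0.5]
 spin 0.13
top front dz median 0.0002 6 pctl [-0.004   0.0018]
  bench dz 0.0004
side front dz median 0.0035 157 pctl [0.001  0.0053]
  bench dz -0.0
```

View pics/bz.png

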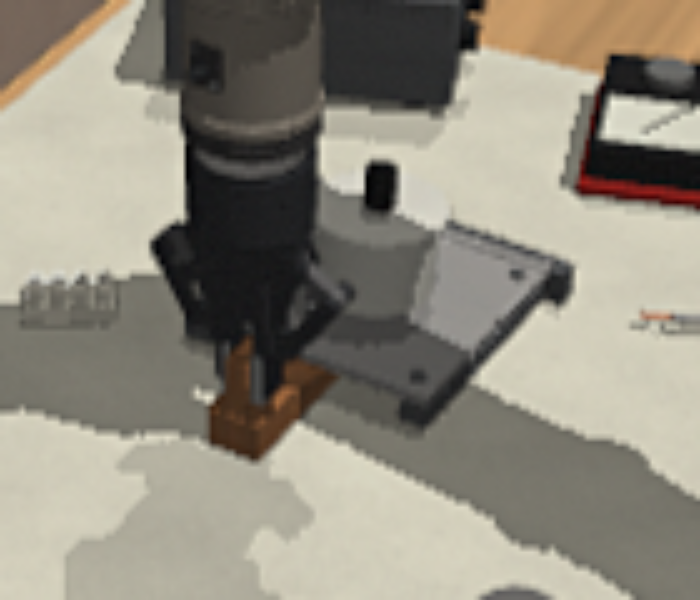

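The lift is now about 4 mm: 3.5 mm measured ~20 mm in from the edge, and travel agrees. Push 4 mm more and hold.

Emit:
step_arm:
  targets:
    - [0,1.5,0,0,1]
    - [0,3,0,0,1]
    - [0,4,0,0,1]
    - [0,4,0,0,1]
    - [0,4,0,0,1]
    - [0,4,0,0,1]
    - [0,4,0,0,1]
    - [0,4,0,0,1]
    - [0,4,0,0,1]
    - [0,4,0,0,1]

```text
t: 17.47
eef_pos: [0.5873, -0.04, 0.0564]
tool_rot: [-0.002, 0.999, -0.044, 0.001]
contact_force: [0.5, 7.4, 1.9]
gripper_width: 0.156
```

```bash
python3 pl.py c; python3 - <<'E'
from h import *
for n in('ctop','cside'):
    d=load(n);P=cloud(d);x,y,z=P[...,0],P[...,1],P[...,2]
    r=np.hypot(x-.572,y+.187);k=(r<.06)&(z>.072)&(z<.10)&(r>.02)
    if k.sum()>50:
        A=np.c_[P[k][:,:2]-P[k][:,:2].mean(0),np.ones(k.sum())];print(n,k.sum(),P[k].mean(0),np.linalg.lstsq(A,P[k][:,2],rcond=None)[0])
E
```

```text
t 17.47 pos [ 0.5873 -0.04    0.0564] yaw -5.06 axes [[0.996, -0.088, 0.002], [-0.088, -0.996, 0.003], [0.002, -0.004, -1.0]] F [0.53 7.42 1.88] w 0.156
 shift [0.5926, 0.0321, 0.0562] -> [ -1.1 -72.3   0.5]
 spin 0.14
top front dz median 0.0049 1 pctl [0.0049 0.0049]
  bench dz 0.0004
side front dz median 0.0044 151 pctl [0.0019 0.0064]
  bench dz -0.0001
ctop 337 [ 0.58168928 -0.2026445   0.08598967] [-0.02606998  0.04544763  0.08598967]
cside 266 [ 0.56740341 -0.1769699   0.08250352] [0.01006052 0.00788696 0.08250352]
```

View pics/cz.png

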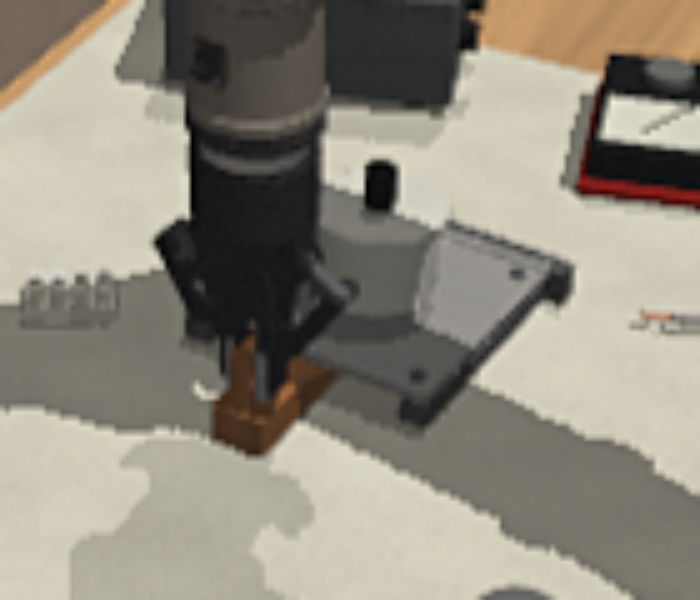

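View pics/ctop.png

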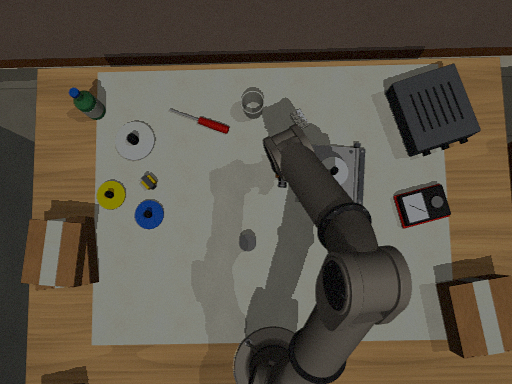

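The edge is up about 5 mm: the side camera reads 4.4 mm ~20 mm in from the edge, which extrapolates to ~5 mm. The wedge is gripped, the gripper is clear of the plate and cover, and the force is steady. Handing in.

```bash
python3 -c "
from h import *
print(bot.hand_in()); to([[.5926,.0321,.0562]])"
```

```text
the job is handed in; nothing more can be done
None
the job is handed in; nothing more can be done
```

I set the smaller white cover on the can and let go of it. I then gripped the wedge by its fin at 60 N and pushed it under the plate's free edge until the edge was about 5 mm up. I handed the job in at about 17.5 s with the wedge still gripped.

What the last checks showed:
- **Cover:** after release, the top camera put the disc at z ≈ 0.084 m (0.083 expected) with about 0.005 rad of tilt. After the lift, the side camera gave a rough plane about 0.01 rad off level. The plate itself should then lean about 0.03 rad. The side fit takes in part of the disc's side wall, so it is coarse.
- **Plate lift:** the side camera read 4.4 mm of rise about 20 mm in from the edge, which is about 5 mm at the edge. The wedge's travel agrees, with the tip about 52 mm under.
- **Forces and clearance:** the push force was steady at about 7 N. The pictures and geometry show the hand clear of the plate and cover.
- **Other things on the bench:** they looked unmoved in the final top view.

Two checks disagreed or failed:
- **Camera disagreement:** the two cameras differed by 2–5 mm in y, mostly because the side view also sees the objects' walls. I relied on the top view and on contact forces.
- **Blocked top view:** at the end the arm hid the plate's edge and much of the cover from the top camera. Its lift reading (one pixel) and its fit of the cover's plane (0.05 rad) could not be used.

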